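# Find the loose clamp knob and flag it

### The job

One of the three T-handled clamp knobs on the jig has come loose: find it by trying the knobs anticlockwise with a gentle hand, feeling how hard each resists and never wrenching a tight one, since that tears its threaded insert out of the wood. Turn the loose one about an eighth of a turn anticlockwise so that its slackness shows, and then flag it by standing the wooden marker from the rest block fully home in the hole in front of that knob; leave everything else on the bench as it is.

Things in the scene. Friction and masses are not known exactly. Their poses are not given: they have to be found in the camera images.
- jig: Fixed hold-down jig: plywood plate 190 (x) x 400 (y) x 28 mm, origin under its centre, x roughly away from the robot. A wooden strip along y (top 50 mm above the bench) carries three black T-handled knobs; 75 mm nearer the robot than each is its marker hole. Coasters stick out on the far side. Exactly one knob is loose, any of them, changing from try to try, not visible.
- grip_1 (a point): Centre of the black T-handle bar of the left (local +y, 120 mm from the middle one) knob, 78 mm above the bench, on its upright turning axis. Bar 56 mm long along this x axis (at the start within 0.5 rad of the jig's x), 14 mm thick along y, 28 mm tall (top 92 mm above the bench). Below it a steel collar 38 mm across, its top 56 mm above the bench.
- hole_1 (a point): Centre of the mouth of the left (local +y, 120 mm from the middle one) knob's marker hole, on the plate's top face, 28 mm above the bench; round, 21 mm in diameter, 22 mm deep, upright.
- knob_1 (a joint): Turn of the left (local +y, 120 mm from the middle one) knob on its screw thread (rad, 0 at the start, growing anticlockwise seen from above, stops at 1.6). The loose knob slips at about 0.4 N m and then drags on evenly, so the moment felt never climbs past that however far it is turned (it may sag by some 0.2 N m whenever the hand stops). A tight knob has at most 0.12 rad of springy play; past it the moment climbs steeply.
- insert_1 (a joint): Turn of the threaded insert under the left (local +y, 120 mm from the middle one) knob in the plywood (rad, 0 at the start, same sense). It stays still unless the knob is a tight one and is wrenched with 1 N m or more (its reading may sag by 0.2 N m when the hand stops): then the insert tears out of the wood and turns, which is damage (counted from 0.1 rad).
- grip_2 (a point): Centre of the black T-handle bar of the middle knob, 78 mm above the bench, on its upright turning axis. Bar 56 mm long along this x axis (at the start within 0.5 rad of the jig's x), 14 mm thick along y, 28 mm tall (top 92 mm above the bench). Below it a steel collar 38 mm across, its top 56 mm above the bench.
- hole_2 (a point): Centre of the mouth of the middle knob's marker hole, on the plate's top face, 28 mm above the bench; round, 21 mm in diameter, 22 mm deep, upright.
- knob_2 (a joint): Turn of the middle knob on its screw thread (rad, 0 at the start, growing anticlockwise seen from above, stops at 1.6). The loose knob slips at about 0.4 N m and then drags on evenly, so the moment felt never climbs past that however far it is turned (it may sag by some 0.2 N m whenever the hand stops). A tight knob has at most 0.12 rad of springy play; past it the moment climbs steeply.
- insert_2 (a joint): Turn of the threaded insert under the middle knob in the plywood (rad, 0 at the start, same sense). It stays still unless the knob is a tight one and is wrenched with 1 N m or more (its reading may sag by 0.2 N m when the hand stops): then the insert tears out of the wood and turns, which is damage (counted from 0.1 rad).
- grip_3 (a point): Centre of the black T-handle bar of the right (local -y, 120 mm from the middle one) knob, 78 mm above the bench, on its upright turning axis. Bar 56 mm long along this x axis (at the start within 0.5 rad of the jig's x), 14 mm thick along y, 28 mm tall (top 92 mm above the bench). Below it a steel collar 38 mm across, its top 56 mm above the bench.
- hole_3 (a point): Centre of the mouth of the right (local -y, 120 mm from the middle one) knob's marker hole, on the plate's top face, 28 mm above the bench; round, 21 mm in diameter, 22 mm deep, upright.
- knob_3 (a joint): Turn of the right (local -y, 120 mm from the middle one) knob on its screw thread (rad, 0 at the start, growing anticlockwise seen from above, stops at 1.6). The loose knob slips at about 0.4 N m and then drags on evenly, so the moment felt never climbs past that however far it is turned (it may sag by some 0.2 N m whenever the hand stops). A tight knob has at most 0.12 rad of springy play; past it the moment climbs steeply.
- insert_3 (a joint): Turn of the threaded insert under the right (local -y, 120 mm from the middle one) knob in the plywood (rad, 0 at the start, same sense). It stays still unless the knob is a tight one and is wrenched with 1 N m or more (its reading may sag by 0.2 N m when the hand stops): then the insert tears out of the wood and turns, which is damage (counted from 0.1 rad).
- marker_mid (a point): Middle of the grip of the wooden marker, 45 mm above its foot end. Turned peg 70 mm tall, upright in the rest block at the start: foot 16 mm across and 18 mm long, collar 32 mm across at 18 to 24 mm, then a round grip 24 mm across to the top. About 50 g. Fully home in a hole (rest block too), the collar lies on the top face and this point is 55 mm above the bench.
- rest: Fixed wooden rest block 70 x 70 x 28 mm that holds the marker at the start, in a hole like those in the jig; origin under its centre.
- tin: Bystander: closed round paint tin with a blue band, 84 mm wide, 110 mm tall; origin under its centre.
- tin_lid: Bystander: round metal tin lid, 90 mm wide, 6 mm thick, lying flat; origin under its centre.
- offcut: Bystander: wooden offcut 50 x 90 x 18 mm lying flat near the rest block; origin under its centre.
- coaster: Bystander: loose square wooden coaster, 52 mm wide and 9 mm thick, lying on the jig plate between two marker holes; origin under its centre.
- square: Bystander: try square with wooden stock and steel blade, lying flat; origin under the stock.
- marker: The same marker; origin at the centre of its foot's end, z up along the peg.

How it is judged:
On the way, in this order (a step that is already met when the one before it is completed fails the run):
1. the loose knob has been turned anticlockwise by 0.25 rad or more (value of joint any of knob_1, knob_2, knob_3 above 0.25 rad), for 0.2 s.
2. the marker stands fully home in the hole in front of the knob that turned (((value of joint knob_1 between 0.25 and 1.4 rad and horizontal distance between marker_mid and hole_1 below 0.008 m and z of marker_mid in the frame of jig between 0.05 and 0.058 m and angle between marker_mid's own z axis and vertical below 0.12 rad) or (value of joint knob_2 between 0.25 and 1.4 rad and horizontal distance between marker_mid and hole_2 below 0.008 m and z of marker_mid in the frame of jig between 0.05 and 0.058 m and angle between marker_mid's own z axis and vertical below 0.12 rad) or (value of joint knob_3 between 0.25 and 1.4 rad and horizontal distance between marker_mid and hole_3 below 0.008 m and z of marker_mid in the frame of jig between 0.05 and 0.058 m and angle between marker_mid's own z axis and vertical below 0.12 rad))), for 0.2 s.
At the end, for the whole second after the job is handed in: The loose knob stands 0.25 to 1.4 rad anticlockwise of where it began; the marker is released, still and upright (within 0.12 rad) in that knob's hole, within 8 mm of its axis, its collar down on the plate within 3 mm; no insert has turned 0.1 rad (((value of joint knob_1 between 0.25 and 1.4 rad and horizontal distance between marker_mid and hole_1 below 0.008 m and z of marker_mid in the frame of jig between 0.05 and 0.058 m and angle between marker_mid's own z axis and vertical below 0.12 rad) or (value of joint knob_2 between 0.25 and 1.4 rad and horizontal distance between marker_mid and hole_2 below 0.008 m and z of marker_mid in the frame of jig between 0.05 and 0.058 m and angle between marker_mid's own z axis and vertical below 0.12 rad) or (value of joint knob_3 between 0.25 and 1.4 rad and horizontal distance between marker_mid and hole_3 below 0.008 m and z of marker_mid in the frame of jig between 0.05 and 0.058 m and angle between marker_mid's own z axis and vertical below 0.12 rad)) and linear speed of marker below 0.02 m/s and value of joint insert_1 between -0.1 and 0.1 rad and value of joint insert_2 between -0.1 and 0.1 rad and value of joint insert_3 between -0.1 and 0.1 rad); the robot touches nothing.
It fails at once if a tight knob was wrenched and its insert turned in the wood (0.1 rad) (value of joint any of insert_1, insert_2, insert_3 above 0.1 rad or value of joint any of insert_1, insert_2, insert_3 below -0.1 rad).
It fails at once if a bystander was shifted by more than 30 mm (distance of any of tin, tin_lid, offcut, coaster, square from where it was at the start of the episode above 0.03 m).
It also fails if it takes over 72 s, if anything falls off the work surface, if the arm or the gripper's body presses on something with over 40 N, if the wrist force passes 120 N, or if a joint passes its speed limit or range.

### The arm

A 6-joint arm with a two-finger parallel gripper is mounted at the origin on the work surface. World frame = base frame: x ahead of the robot, y to its left, z up, the work surface at z = 0. Lengths are in m, angles in rad, forces in N, time in s.
With the tool pointing down it reaches from about 0.3 to 0.775 m from the base axis. Payload 14.6 kg.
Tool frame: the origin (TCP) lies at the very end of the fingers, on their centre line; the grasp point (between the pads) lies 19 mm behind it; z points along the fingers, y is the line along which they close (so a half turn about z gives the same grasp; the last joint's range is limited). The gripper opens to 94 mm and grips with 3 to 60 N. Pads are 16 mm wide; open, the fingers measure 119 mm over their backs; the gripper's body (75 mm by 177 mm) begins 78 mm behind the grasp point.
Start: joints at [-1.391, 0.3, 1.521, -0, 1.321, -0.067], TCP at [0.134, -0.533, 0.175] pointing down, gripper open.
Joint ranges: [-3.03, 3.03], [-0.79, 2.21], [0.23, 2.52], [-1.04, 4.18], [0, 3.07], [-2.55, 2.55]. Speed limits (rad/s): [2.22, 2.22, 2.57, 3.14, 3.14, 3.14].

### API

Orientations are given as [roll, pitch, yaw] about the fixed x, y, z axes, in that order (R = Rz(yaw) Ry(pitch) Rx(roll)).
In Python, from station import telemetry, cams, hand_in, nets gives the robot as it stands.
- The arm moves only by the tool move_arm, never from a script. Its argument "increments" is a list of rows, each a list of 4 numbers: the shift along the tool's x, y, z in m, then the turn about the tool's z in rad. In form: [[tx, ty, tz, roll], ...]. A call has 1 to 20 rows; each row shifts and turns the commanded pose from where the row before left it, along the tool's axes as they then stand; what a row does not reach is not made up. A row lasts 1/8 s, in which the tool goes at most 62.5 mm and 10.7 degrees, less where a joint would pass 70% of its speed; a pose out of reach is approached as far as the arm can. A call is refused whole if a number of a shift passes 0.0625 or a number of a turn 0.188, either way. A call with a gripper value outside its range is refused whole. "grip" is the opening, from 0 (shut) to 1 (fully open), set as the call begins (left out, the last holds). The fingers move at their own pace and stop on an object; "force" is the grip in N (left out, the last holds). Time passes only in rows, so rows that do not move let the fingers close. It gives the time, the measured TCP pose, the force, the opening and the grip force at its end, in the units of the state.
- telemetry.get_obs(): the state, without advancing time (a new reading comes with each control period).
- cams.camera(name): name is "side" or "top"; returns the picture (420x560x3 uint8, blue, green, red); there is no depth.
- cams.camera_model(name): a dict with "intrinsics" (3x3 intrinsics, pixels), "xyz" and "attitude" of the camera in the world. Camera axes: x right, y up, looking along -z (the intrinsics and any distortion apply to the point x, -y, -z); pixel columns grow to the right and rows downward; lengths in m; the calibration is good to about 2 mm. A picture is of the moment at which its call begins. camera_model takes no time and is no camera call.
- hand_in(): hands the job in; it is judged then, once.
Trained networks look in the newest picture that a camera, given by its name, has taken for a name from the list of things; names that differ only in an ending like _2 or _b are one class to them, and where a whole thing is asked for, a point or a joint stands for the part that bears it (a point fixed in the world has none). Each returns a list of dicts, best first, with "conf" (0 to 1); they miss things now and then, are a little off and sometimes report something else, mostly with a low value. They report only what shows in the picture. A call takes as long as a camera call.
- nets.search_frame(camera, query): "extent" ([left, top, right, bottom] in pixels, round what is visible of it).
- nets.mark_of(camera, query): "centre" ([column, row] in pixels: a listed point, or the origin of a listed thing).
The state is a dict: "time_s": time; "qpos": joint angles; "joint_vel": joint speeds; "tau": joint torques, N m; "ee_pos": TCP position; "eef_rot": TCP orientation; "force": force on the tool from outside, world axes, zero at the start; "moment": the same for the moment, N m; "grip_width": finger opening in m; "grip_force": force on a finger pad.
Only numpy, scipy, OpenCV 4.12 (cv2) and the standard library are available. Lean on these libraries where they do the work, as an engineer would, in place of code of your own. Each camera call takes 0.05 s, during which the arm holds its last target. There are 200 camera calls.

## Working session

There is one attempt and no reset: what is moved stays moved. The work goes in short steps, Python scripts to look and compute and a tool call to move; the robot and the scene stay as the last step left them, time stands still between calls to the robot, and variables do not carry over. Pictures are saved under pics/ and viewed, at most 10 in all, crops included, and the job is handed in when it is done.

Besides the shell and the picture viewer there is one more tool, called by a JSON object that holds its "name" and its "arguments". move_arm: Moves the arm, as the interface text tells. Its arguments: {"type":"object","properties":{"increments":{"type":"array"},"grip":{"type":"number"},"force":{"type":"number"}},"required":["increments"]}

```bash
mkdir -p pics; cat > h.py <<'E'
import numpy as np, cv2
from station import telemetry, cams, hand_in, nets
from scipy.spatial.transform import Rotation as R
def cam(n):
    m=cams.camera_model(n); return m
def rot(m):
    a=np.array(m['attitude'],float)
    if a.shape==(3,3): return a
    if a.size==4: return R.from_quat(a).as_matrix()
    return R.from_euler('xyz',a).as_matrix()
def ray(n,px):
    m=cam(n);K=np.array(m['intrinsics']);d=np.linalg.inv(K)@[px[0],px[1],1]
    d=d*[1,-1,-1]; return np.array(m['xyz']),rot(m)@d
def at(n,px,z):
    o,d=ray(n,px); return o+d*(z-o[2])/d[2]
def proj(n,p):
    m=cam(n);q=rot(m).T@(np.array(p)-m['xyz']);q=q*[1,-1,-1];u=np.array(m['intrinsics'])@q;return u[:2]/u[2]
E
python3 - <<'E'
from h import *
for n in('top','side'):
    print(n,cams.camera_model(n)); cv2.imwrite(f'pics/{n}0.png',cams.camera(n))
    for q,z in(('grip_1',.078),('hole_1',.028),('marker_mid',.055),('coaster',.028),('jig',0),('tin',0),('tin_lid',0),('offcut',0),('square',0)):
        for d in nets.mark_of(n,q):
            if d['conf']>.3: print(n,q,round(d['conf'],2),np.round(d['centre'],1),at(n,d['centre'],z).round(4))
print(telemetry.get_obs())
E
```

```text
top {'intrinsics': array([[431.30660646,   0.        , 286.70961057],
       [  0.        , 431.30660646, 207.28480758],
       [  0.        ,   0.        ,   1.        ]]), 'xyz': array([ 4.04263117e-01, -2.83055666e-04,  1.35958598e+00]), 'attitude': array([ 0.11408445,  0.00946475, -1.5640635 ])}
top grip_1 0.73 [313.8 201.8] [ 0.568  -0.0682  0.078 ]
top grip_1 0.7 [234.6 187.5] [0.6101 0.1701 0.078 ]
top grip_1 0.46 [271.7 196.2] [0.5843 0.0581 0.078 ]
top hole_1 0.71 [232.6 213.8] [0.5354 0.1813 0.028 ]
top hole_1 0.67 [271.9 220.9] [0.5141 0.0589 0.028 ]
top hole_1 0.63 [307.6 228.3] [ 0.4918 -0.0516  0.028 ]
top marker_mid 0.57 [397.3 240.9] [ 0.4537 -0.3205  0.055 ]
top marker_mid 0.38 [403.1 236.3] [ 0.4676 -0.3383  0.055 ]
top coaster 0.82 [254.  220.3] [0.5156 0.1145 0.028 ]
top jig 0.89 [275.6 205.1] [0.5667 0.049  0.    ]
top tin 0.93 [459.3 223.2] [ 0.5126 -0.53    0.    ]
top tin_lid 0.66 [151.6 253.5] [0.4113 0.4374 0.    ]
top offcut 0.89 [391.1 210.1] [ 0.5529 -0.3167  0.    ]
top square 0.7 [119.6 200.5] [0.5787 0.547  0.    ]
top square 0.4 [400.1 236.6] [ 0.4693
[... 1126 characters left out ...]
0.    ]
{'time_s': 1.0, 'qpos': array([-1.39057260e+00,  2.99878877e-01,  1.52099580e+00, -4.76258828e-05,
        1.32068558e+00, -6.66093415e-02]), 'joint_vel': array([-7.85801694e-05,  5.70002325e-04,  3.46014892e-04,  8.48957403e-04,
       -1.87778941e-05, -2.28012608e-04]), 'tau': array([ 9.13949189e-04, -5.31663394e+01, -3.52911472e+01,  7.08878017e-02,
        2.14243837e-02, -1.89654406e-05]), 'ee_pos': array([ 0.13436185, -0.53333176,  0.17545895]), 'eef_rot': array([3.14156340e+00, 4.81986283e-05, 2.46844855e-01]), 'force': array([ 0.88935182,  0.54213155, -0.20607165]), 'moment': array([ 0.03454005, -0.0271818 ,  0.0117842 ]), 'grip_force': 0.0, 'grip_width': 0.09347393041192423}
```

```bash
python3 - <<'E'
import cv2
a=cv2.imread('pics/top0.png')[140:290,190:430]; cv2.imwrite('pics/topc.png',cv2.resize(a,(800,500),interpolation=cv2.INTER_CUBIC))
a=cv2.imread('pics/side0.png')[140:320,170:410]; cv2.imwrite('pics/sidec.png',cv2.resize(a,(800,600),interpolation=cv2.INTER_CUBIC))
E
```

```text
(no output)
```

View pics/topc.png

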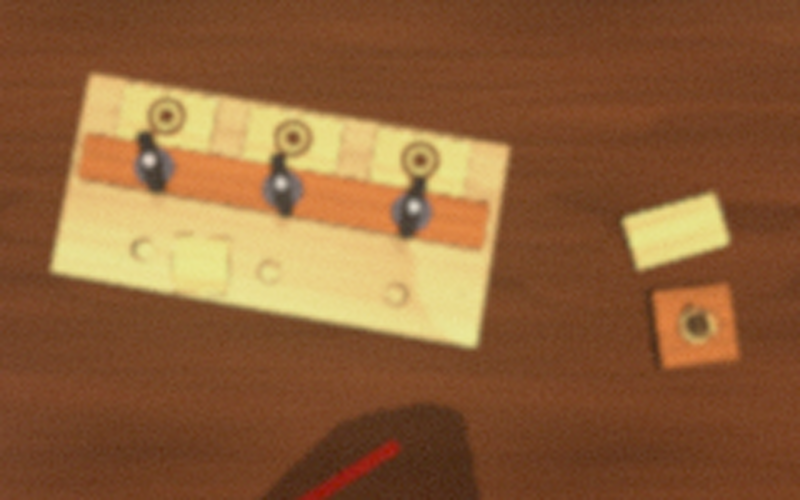

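View pics/sidec.png

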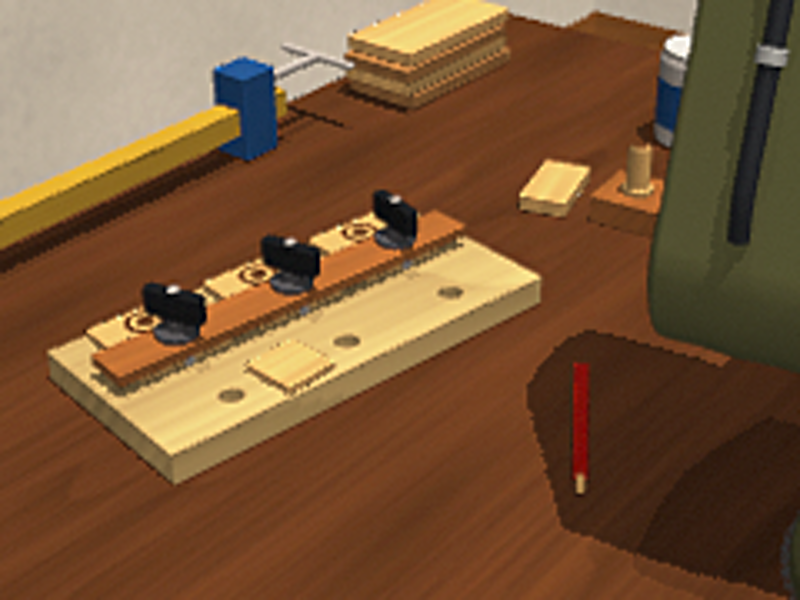

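The pictures show three black bars (top-crop centres near (152,163), (282,185) and (412,210)) with their holes below them. The marker is upright in its block at (697,323), and the coaster sits between holes 1 and 2. Next I fit the jig pose and each bar's outline in both views.

```bash
cat > fit.py <<'E'
from h import *
from scipy.optimize import least_squares, minimize
I={n:cv2.imread(f'pics/{n}0.png') for n in('top','side')}
P=[]
gl={'top':{'grip_1':[(234.6,187.5),(271.7,196.2),(313.8,201.8)],'hole_1':[(232.6,213.8),(271.9,220.9),(307.6,228.3)]},
'side':{'grip_1':[(220.2,234.7),(257.4,215.8),(287.9,205.2)],'hole_1':[(240.2,257.7),(277.3,241.3),(304.6,228.1)]}}
def w(p,l): c,s=np.cos(p[2]),np.sin(p[2]); return np.array([p[0]+c*l[0]-s*l[1],p[1]+s*l[0]+c*l[1],l[2]])
def res(p):
    r=[]
    for n in gl:
        for i,y in enumerate((.12,0,-.12)):
            r+=list(proj(n,w(p,(0,y,.028)))-gl[n]['hole_1'][i])+list(proj(n,w(p,(.075,y,.078)))-gl[n]['grip_1'][i])
    return r
s=least_squares(res,[.51,.06,-.2],loss='soft_l1'); p=s.x   # p = hole 2 position, jig yaw
print('hole2/yaw',p.round(4),'rms',np.sqrt(np.mean(np.square(res(p)))))
for i,y in enumerate((.12,0,-.12)): print('hole',i+1,w(p,(0,y,.028)).round(4),'grip',w(p,(.075,y,.078)).round(4))
def sil(n,q):
    S=8
    c=[w(q,(a,b,z)) for a in(-.028,.028) for b in(-.007,.007) for z in(.064,.092)]
    u=np.array([proj(n,k) for k in c]); o=u.mean(0).round()-20
    h=cv2.convexHull(((u-o+.5)*S).astype(np.int32)); m=np.zeros((40*S,40*S),np.uint8); cv2.fillPoly(m,[h],1)
    return cv2.resize(m.astype(np.float32),(40,40),interpolation=cv2.INTER_AREA),o.astype(int)
for i,y in enumerate((.12,0,-.12)):
    g=w(p,(.075,y,.078))
    def cost(q):
        t=0
        for n in I:
            m,o=sil(n,q); a=I[n][o[1]:o[1]+40,o[0]:o[0]+40].max(2).astype(float)
            d=np.clip((75-a)/40,0,1); t-=(2*(m*d).sum()/(m.sum()+d[cv2.dilate(m,np.ones((7,7)))>0].sum()))
        return t
    best=min(((cost([g[0],g[1],p[2]+a]),p[2]+a) for a in np.linspace(-.6,.6,25)))
    f=minimize(cost,[g[0],g[1],best[1]],method='Nelder-Mead',options=dict(initial_simplex=np.array([g[0],g[1],best[1]])+np.array([[0,0,0],[.004,0,0],[0,.004,0],[0,0,.1]])))
    print('bar',i+1,f.x.round(4),'rel yaw',(f.x[2]-p[2]).round(3),f.fun.round(3))
# marker triangulation
o,d=[],[]
for n in I:
    for D in nets.mark_of(n,'marker_mid')[:2]: print(n,D['conf'],np.round(D['centre'],1),at(n,D['centre'],.055).round(4))
    for q,z in(('rest',0),('marker',.01)):
        for D in nets.mark_of(n,q)[:2]: print(n,q,D['conf'],np.round(D['centre'],1),at(n,D['centre'],z).round(4))
E
python3 fit.py
```

```text
hole2/yaw [ 0.5134  0.0642 -0.1696] rms 1.3489681241587461
hole 1 [0.5336 0.1825 0.028 ] grip [0.6076 0.1698 0.078 ]
hole 2 [0.5134 0.0642 0.028 ] grip [0.5873 0.0515 0.078 ]
hole 3 [ 0.4931 -0.0541  0.028 ] grip [ 0.5671 -0.0667  0.078 ]
bar 1 [0.6066 0.1715 0.0589] rel yaw 0.228 -0.89Traceback (most recent call last):
  File "fit.py", line 32, in <module>
    f=minimize(cost,[g[0],g[1],best[1]],method='Nelder-Mead',options=dict(initial_simplex=np.array([g[0],g[1],best[1]])+np.array([[0,0,0],[.004,0,0],[0,.004,0],[0,0,.1]])))
    res = _minimize_neldermead(fun, x0, args, callback, bounds=bounds,
                               **options)
    fsim[j] = func(sim[j])
              ~~~~^^^^^^^^
    fx = function(np.copy(x), *(wrapper_args + args))
  File "fit.py", line 28, in cost
    m,o=sil(n,q); a=I[n][o[1]:o[1]+40,o[0]:o[0]+40].max(2).astype(float)
        ~~~^^^^^
  File "fit.py", line 20, in sil
    u=np.array([proj(n,k) for k in c]); o=u.mean(0).round()-20
                ~~~~^^^^^
  File "h.py", line 17, in proj
    m=cam(n);q=rot(m).T@(np.array(p)-m['xyz']);q=q*[1,-1,-1];u=np.array(m['intrinsics'])@q;return u[:2]/u[2]
  File "h.py", line 5, in cam
    m=cams.camera_model(n); return m
ValueError: time passes only in moves, steps and waits
```

```bash
sed -i 's/^def cam(n):/import functools\n@functools.cache\ndef cam(n):/' h.py; python3 fit.py
```

```text
hole2/yaw [ 0.5134  0.0642 -0.1696] rms 1.3489681241587461
hole 1 [0.5336 0.1825 0.028 ] grip [0.6076 0.1698 0.078 ]
hole 2 [0.5134 0.0642 0.028 ] grip [0.5873 0.0515 0.078 ]
hole 3 [ 0.4931 -0.0541  0.028 ] grip [ 0.5671 -0.0667  0.078 ]
bar 1 [0.6066 0.1715 0.0589] rel yaw 0.228 -0.89
bar 2 [ 0.5871  0.0523 -0.0456] rel yaw 0.124 -0.863
bar 3 [ 0.5662 -0.0639 -0.3903] rel yaw -0.221 -0.856
top 0.57 [397.3 240.9] [ 0.4537 -0.3205  0.055 ]
top 0.38 [403.1 236.3] [ 0.4676 -0.3383  0.055 ]
top rest 0.8 [396.3 236.7] [ 0.4689 -0.3312  0.    ]
top marker 0.62 [397.1 237.1] [ 0.4672 -0.3312  0.01  ]
side 0.7 [361.5 187.2] [ 0.4762 -0.347   0.055 ]
side 0.37 [331.3 198.1] [ 0.5106 -0.2168  0.055 ]
side rest 0.57 [363.  205.4] [ 0.4548 -0.3283  0.    ]
side rest 0.29 [362.1 190. ] [ 0.5186 -0.4299  0.    ]
side marker 0.56 [361.5 200.4] [ 0.4684 -0.34    0.01  ]
```

{"name": "move_arm", "arguments": {"increments": [[0, 0, 0, 0.159], [0, 0, 0, 0.159], [0, 0, 0, 0.159], [0, 0, 0, 0.16], [0.0138, -0.0374, 0, 0], [0.0138, -0.0374, 0, 0], [0.0138, -0.0374, 0, 0], [0.0138, -0.0374, 0, 0], [0.0138, -0.0374, 0, 0], [0.0138, -0.0374, 0, 0], [0.0138, -0.0374, 0, 0], [0.0138, -0.0374, 0, 0], [0.0138, -0.0374, 0, 0], [0.0138, -0.0374, 0, 0], [0.0138, -0.0374, 0, 0], [0.0138, -0.0374, 0, 0], [0.0138, -0.0374, 0, 0], [0.0138, -0.0374, 0, 0], [0.0138, -0.0374, 0, 0], [0.0138, -0.0374, 0, 0]], "grip": 0.6}}

```text
time_s: 3.8
ee_pos: [0.567, -0.0628, 0.1755]
eef_rot: [3.142, -0.0, -0.39]
force: [0.9, -0.8, 0.4]
grip_width: 0.0565
grip_force: 0.0
```

```bash
cat > d.py <<'E'
import sys; from h import *
o=telemetry.get_obs(); x,y,z,ps=map(float,sys.argv[1:5])
print('t',o['time_s'],o['ee_pos'].round(4),o['eef_rot'].round(4),'F',o['force'].round(2),'M',o['moment'].round(3),'w',round(o['grip_width'],4),o['grip_force'],o['qpos'].round(2))
d=np.array([x,y,z])-o['ee_pos']; yw=o['eef_rot'][2]
print('roll',round(yw-ps,4),'then tool shift at target yaw',(R.from_euler('xyz',[np.pi,0,ps]).as_matrix().T@d).round(4))
E
python3 d.py .5662 -.0639 .061 -.39
python3 - <<'E'
from h import *
for n in('top','side'):
    cams.camera(n)
    for q,z in (('marker_mid',.055),('rest',0),('marker',.01)):
        for D in nets.mark_of(n,q)[:2]: print(n,q,D['conf'],np.round(D['centre'],1),at(n,D['centre'],z).round(4))
    cv2.imwrite(f'pics/{n}1.png',cams.camera(n))
E
```

```text
t 3.8 [ 0.567  -0.0628  0.1755] [ 3.1416e+00 -1.0000e-04 -3.9010e-01] F [ 0.91 -0.83  0.37] M [ 0.049  0.049 -0.01 ] w 0.0565 0.0 [-0.17  0.35  1.46 -0.    1.34  1.79]
roll -0.0001 then tool shift at target yaw [-0.0003  0.0013  0.1145]
top marker_mid 0.5 [400.9 236.6] [ 0.4667 -0.3317  0.055 ]
top rest 0.62 [396.  235.7] [ 0.472  -0.3303  0.    ]
top marker 0.55 [396.9 239.7] [ 0.4591 -0.3304  0.01  ]
side marker_mid 0.7 [359.2 188.1] [ 0.4787 -0.3361  0.055 ]
side rest 0.52 [361.2 205.7] [ 0.4585 -0.3227  0.    ]
side marker 0.59 [359.2 198.7] [ 0.4812 -0.3462  0.01  ]
```

{"name": "move_arm", "arguments": {"increments": [[0, 0.0013, 0.03, 0], [0, 0, 0.03, 0], [0, 0, 0.03, 0], [0, 0, 0.015, 0], [0, 0, 0.0095, 0], [0, 0, 0, 0]]}}

```text
time_s: 5.05
ee_pos: [0.5658, -0.0652, 0.0611]
eef_rot: [3.142, -0.0, -0.39]
force: [-0.1, 0.3, 0.4]
grip_width: 0.0565
grip_force: 0.0
```

{"name": "move_arm", "arguments": {"increments": [[0, 0, 0, 0], [0, 0, 0, 0], [0, 0, 0, 0], [0, 0, 0, 0], [0, 0, 0, 0], [0, 0, 0, 0]], "grip": 0, "force": 5}}

```text
time_s: 5.8
ee_pos: [0.5656, -0.0656, 0.061]
eef_rot: [3.141, -0.0, -0.39]
force: [-1.8, -5.4, 1.8]
grip_width: 0.0147
grip_force: 4.9
```

```bash
python3 d.py .5662 -.0639 .061 -.39
```

```text
t 5.8 [ 0.5656 -0.0656  0.061 ] [ 3.1409e+00 -1.0000e-04 -3.9030e-01] F [-1.76 -5.39  1.77] M [-0.94   0.465  0.018] w 0.0147 4.92423610878177 [-0.18  0.46  1.58 -0.    1.1   1.78]
roll -0.0003 then tool shift at target yaw [-0.0001 -0.0018  0.    ]
```

{"name": "move_arm", "arguments": {"increments": [[0, 0.001, 0, 0], [0, 0, 0, 0], [0, 0, 0, 0], [0, 0, 0, 0]], "force": 30}}

```text
time_s: 6.3
ee_pos: [0.566, -0.0659, 0.0621]
eef_rot: [-3.141, -0.002, -0.39]
force: [-2.1, -0.5, 9.8]
grip_width: 0.0003
grip_force: 4.9
```

```bash
python3 d.py .5662 -.0639 .061 -.39
```

```text
t 6.3 [ 0.566  -0.0659  0.0621] [-3.1408e+00 -1.8000e-03 -3.9020e-01] F [-2.11 -0.52  9.82] M [-0.058  0.496  0.038] w 0.0003 4.907029381720349 [-0.18  0.46  1.58  0.    1.1   1.78]
roll -0.0002 then tool shift at target yaw [-0.0006 -0.002   0.0011]
```

{"name": "move_arm", "arguments": {"increments": [[0, 0, 0, -0.02], [0, 0, 0, -0.02], [0, 0, 0, -0.02]]}}

```text
time_s: 6.68
ee_pos: [0.5661, -0.0659, 0.0621]
eef_rot: [-3.141, -0.002, -0.33]
force: [-1.2, -0.7, 9.2]
grip_width: 0.0001
grip_force: 4.7
```

```bash
python3 d.py .5662 -.0639 .061 -.33
```

```text
t 6.675 [ 0.5661 -0.0659  0.0621] [-3.1408e+00 -2.1000e-03 -3.2970e-01] F [-1.24 -0.73  9.2 ] M [-0.02   0.243 -0.046] w 0.0001 4.697139761410654 [-0.18  0.46  1.58  0.    1.1   1.72]
roll 0.0003 then tool shift at target yaw [-0.0005 -0.0019  0.0011]
```

```bash
python3 - <<'E'
from h import *
t=cams.camera('top')[150:260,210:370];s=cams.camera('side')[140:280,200:340]
a=cv2.resize(t,(400,275),interpolation=3);b=cv2.resize(s,(400,400),interpolation=3)
c=np.zeros((400,800,3),np.uint8);c[:275,:400]=a;c[:,400:]=b;cv2.imwrite('pics/c2.png',c)
E
```

```text
(no output)
```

View pics/c2.png

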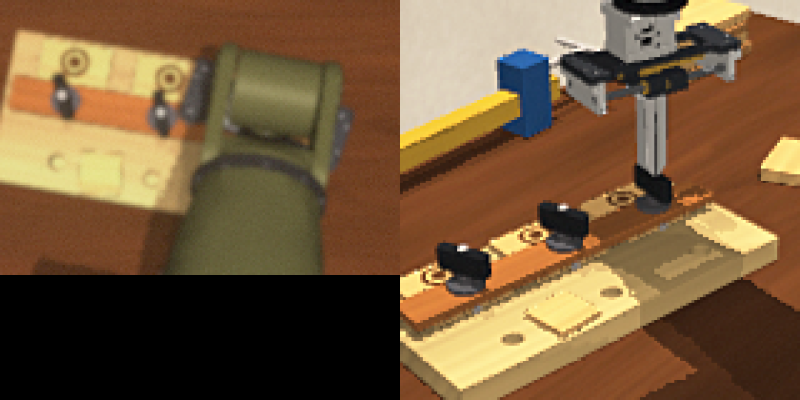

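```bash
python3 - <<'E'
from h import *
s=cams.camera('side'); o=telemetry.get_obs(); t=np.array(o['ee_pos'])
x0,y0,S=250,150,9
im=cv2.resize(s[y0:y0+66,x0:x0+80],(720,594),interpolation=cv2.INTER_NEAREST)
P=lambda p:tuple(int(v) for v in ((proj('side',p)-[x0,y0]+.5)*S))
for h in (0,.02,.04,.06,.1): print(h,proj('side',t+[0,0,h]).round(1)); cv2.circle(im,P(t+[0,0,h]),4,(0,255,255),-1)
q=(.566,-.0655,-.39);c,sn=np.cos(q[2]),np.sin(q[2])
for z in(.064,.092):
    pts=[P((q[0]+c*a-sn*b,q[1]+sn*a+c*b,z)) for a,b in((-.028,-.007),(.028,-.007),(.028,.007),(-.028,.007))]
    cv2.polylines(im,[np.array(pts)],True,(0,0,255) if z<.07 else (0,255,0),1)
cv2.imwrite('pics/c3.png',im)
E
```

```text
0 [288.5 208.6]
0.02 [288.4 202.8]
0.04 [288.3 196.9]
0.06 [288.3 191. ]
0.1 [288.1 178.8]
```

View pics/c3.png

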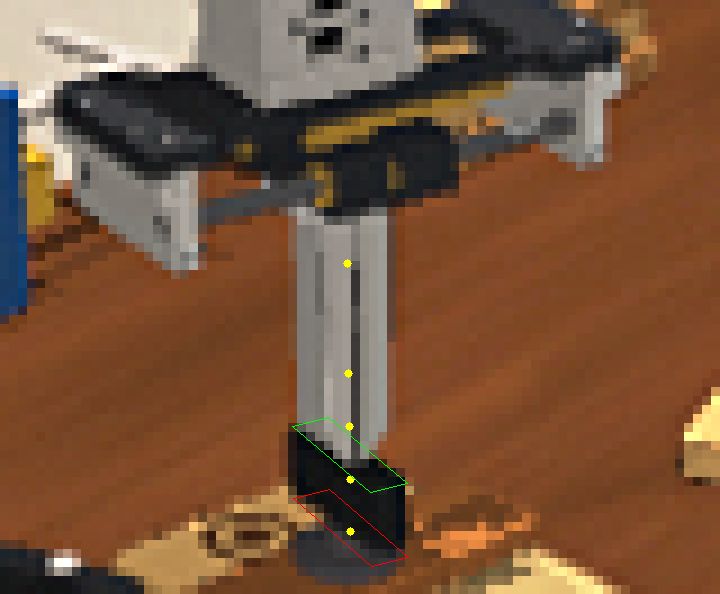

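The fingers shut completely, and in this view their tips seem to end at the bar's top (about (350,465)), not at the reported tip height. I'll check the reported TCP against the earlier hover picture.

```bash
python3 - <<'E'
from h import *
s=cv2.imread('pics/side1.png'); t=np.array([.567,-.0628,.1755])
x0,y0,S=240,110,7
im=cv2.resize(s[y0:y0+80,x0:x0+100],(700,560),interpolation=cv2.INTER_NEAREST)
P=lambda p:tuple(int(v) for v in ((proj('side',p)-[x0,y0]+.5)*S))
for h in (0,.02,.04,.06,.1): cv2.circle(im,P(t+[0,0,h]),3,(0,255,255),-1)
ya=np.array([np.sin(-.39),-np.cos(-.39),0])
for k in(-1,1): cv2.circle(im,P(t+k*.028*ya),4,(0,255,0),-1)
cv2.imwrite('pics/c4.png',im)
E
```

```text
(no output)
```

View pics/c4.png

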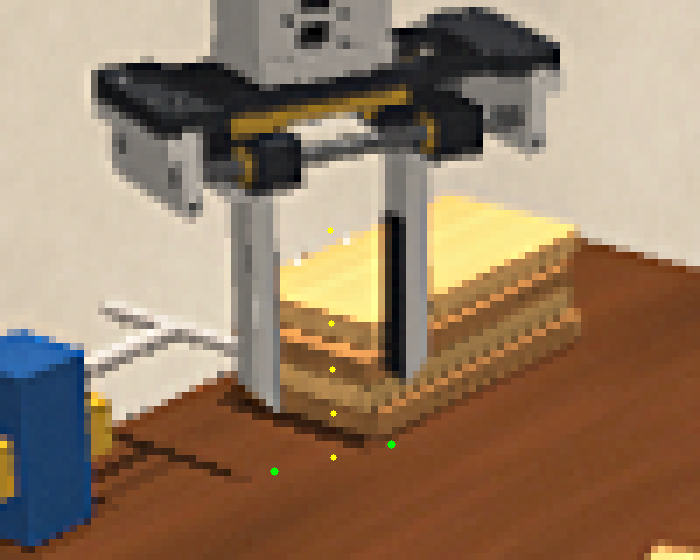

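The fingertips sit about 9 px (about 29 mm) above the reported TCP. That matches the contact: reported 0.062 on a bar top that is 0.092 high. So the true tip height is about the reported z + 0.030. I lift, reopen and grasp again with that correction.

{"name": "move_arm", "arguments": {"increments": [[0, 0, -0.03, 0.03], [0, 0, -0.01, 0.03], [0, 0, 0, 0], [0, 0, 0, 0], [0, 0, 0, 0]], "grip": 0.6, "force": 5}}

```text
time_s: 7.45
ee_pos: [0.565, -0.0659, 0.1001]
eef_rot: [3.141, 0.001, -0.39]
force: [0.7, -0.7, -0.4]
grip_width: 0.0472
grip_force: 0.0
```

```bash
python3 d.py .566 -.066 .033 -.39
```

```text
t 7.45 [ 0.565  -0.0659  0.1001] [ 3.1414e+00  1.3000e-03 -3.8990e-01] F [ 0.73 -0.68 -0.35] M [ 0.032 -0.029  0.013] w 0.0472 0.0 [-0.18  0.41  1.55  0.    1.18  1.78]
roll 0.0001 then tool shift at target yaw [ 0.001  -0.0003  0.0671]
```

{"name": "move_arm", "arguments": {"increments": [[0.0005, 0, 0.015, 0], [0, 0, 0.015, 0], [0, 0, 0.015, 0], [0, 0, 0.012, 0], [0, 0, 0.009, 0], [0, 0, 0, 0]]}}

```text
time_s: 8.2
ee_pos: [0.5655, -0.0662, 0.0343]
eef_rot: [3.141, 0.001, -0.39]
force: [-1.1, -1.0, -0.4]
grip_width: 0.0561
grip_force: 0.0
```

{"name": "move_arm", "arguments": {"increments": [[0, 0, 0, 0], [0, 0, 0, 0], [0, 0, 0, 0], [0, 0, 0, 0], [0, 0, 0, 0]], "grip": 0, "force": 5}}

```text
time_s: 8.82
ee_pos: [0.5657, -0.0666, 0.0351]
eef_rot: [3.141, -0.0, -0.39]
force: [-1.8, -2.9, 2.2]
grip_width: 0.0163
grip_force: 4.9
```

```bash
python3 d.py .566 -.066 .033 -.39
```

```text
t 8.825 [ 0.5657 -0.0666  0.0351] [ 3.1409e+00 -1.0000e-04 -3.9010e-01] F [-1.8  -2.93  2.16] M [-0.588  0.254  0.039] w 0.0163 4.8639464675216 [-0.18  0.49  1.6  -0.    1.05  1.78]
roll -0.0001 then tool shift at target yaw [ 0.     -0.0007  0.0021]
```

{"name": "move_arm", "arguments": {"increments": [[0, 0.0005, 0, -0.05], [0, 0, 0, -0.05], [0, 0, 0, 0]]}}

```text
time_s: 9.2
ee_pos: [0.5655, -0.0668, 0.035]
eef_rot: [3.141, 0.0, -0.291]
force: [-0.9, -2.1, 2.5]
grip_width: 0.0141
grip_force: 5.8
```

```bash
python3 d.py .566 -.066 .033 -.29
```

```text
t 9.2 [ 0.5655 -0.0668  0.035 ] [ 3.1414  0.     -0.2906] F [-0.93 -2.09  2.53] M [-0.32   0.328  0.074] w 0.0141 5.842281952500343 [-0.18  0.49  1.6  -0.    1.05  1.68]
roll -0.0006 then tool shift at target yaw [ 0.0002 -0.0009  0.002 ]
```

{"name": "move_arm", "arguments": {"increments": [[0, 0, 0, 0], [0, 0, 0, 0], [0, 0, 0, 0]], "grip": 0, "force": 30}}

```text
time_s: 9.57
ee_pos: [0.5655, -0.0668, 0.035]
eef_rot: [3.141, 0.0, -0.29]
force: [-3.2, -3.6, 2.6]
grip_width: 0.0139
grip_force: 32.6
```

```bash
python3 d.py .566 -.066 .033 -.29
```

```text
t 9.575 [ 0.5655 -0.0668  0.035 ] [ 3.1414  0.     -0.2904] F [-3.23 -3.58  2.55] M [-0.617  0.54   0.327] w 0.0139 32.56836488842964 [-0.18  0.49  1.6  -0.    1.05  1.68]
roll -0.0004 then tool shift at target yaw [ 0.0002 -0.0009  0.002 ]
```

{"name": "move_arm", "arguments": {"increments": [[0, 0, 0, -0.03], [0, 0, 0, -0.03]]}}

```text
time_s: 9.82
ee_pos: [0.5656, -0.0669, 0.035]
eef_rot: [-3.142, -0.0, -0.229]
force: [-1.8, -3.8, 4.0]
grip_width: 0.0135
grip_force: 32.2
```

```bash
python3 d.py .566 -.066 .033 -.29
```

```text
t 9.825 [ 0.5656 -0.0669  0.035 ] [-3.1416e+00 -2.0000e-04 -2.2890e-01] F [-1.85 -3.8   3.98] M [-0.848  0.555 -0.352] w 0.0135 32.21884623169899 [-0.18  0.49  1.6   0.    1.05  1.62]
roll 0.0611 then tool shift at target yaw [ 0.0001 -0.0009  0.002 ]
```

{"name": "move_arm", "arguments": {"increments": [[0, 0, 0, -0.02], [0, 0, 0, -0.02]]}}

```text
time_s: 10.07
ee_pos: [0.5656, -0.0668, 0.035]
eef_rot: [3.142, -0.0, -0.189]
force: [-2.8, -4.1, 3.4]
grip_width: 0.0139
grip_force: 32.2
```

```bash
python3 d.py .566 -.066 .033 -.19
```

```text
t 10.075 [ 0.5656 -0.0668  0.035 ] [ 3.1415e+00 -2.0000e-04 -1.8930e-01] F [-2.76 -4.1   3.36] M [-1.03   0.537 -0.395] w 0.0139 32.221670262515545 [-0.18  0.49  1.6  -0.    1.05  1.58]
roll 0.0007 then tool shift at target yaw [ 0.0002 -0.0009  0.002 ]
```

{"name": "move_arm", "arguments": {"increments": [[0, 0, 0, -0.02], [0, 0, 0, -0.02]]}}

```text
time_s: 10.32
ee_pos: [0.5656, -0.0668, 0.035]
eef_rot: [3.141, -0.0, -0.149]
force: [-1.7, -4.2, 3.3]
grip_width: 0.0137
grip_force: 32.2
```

```bash
python3 d.py .566 -.066 .033 -.15
```

```text
t 10.325 [ 0.5656 -0.0668  0.035 ] [ 3.1414e+00 -1.0000e-04 -1.4920e-01] F [-1.71 -4.16  3.35] M [-1.101  0.541 -0.382] w 0.0137 32.22107218578458 [-0.18  0.49  1.6  -0.    1.05  1.54]
roll 0.0008 then tool shift at target yaw [ 0.0003 -0.0009  0.002 ]
```

{"name": "move_arm", "arguments": {"increments": [[0, 0, 0, -0.02], [0, 0, 0, -0.02]]}}

```text
time_s: 10.58
ee_pos: [0.5656, -0.0669, 0.035]
eef_rot: [3.141, -0.0, -0.109]
force: [-3.3, -5.5, 3.4]
grip_width: 0.0139
grip_force: 32.2
```

```bash
python3 d.py .566 -.066 .033 -.15
```

```text
t 10.575 [ 0.5656 -0.0669  0.035 ] [ 3.1414e+00 -2.0000e-04 -1.0920e-01] F [-3.27 -5.48  3.38] M [-1.001  0.502 -0.383] w 0.0139 32.22018314525485 [-0.18  0.49  1.6  -0.    1.05  1.5 ]
roll 0.0408 then tool shift at target yaw [ 0.0002 -0.0009  0.002 ]
```

{"name": "move_arm", "arguments": {"increments": [[0, 0, 0, -0.02], [0, 0, 0, -0.02]]}}

```text
time_s: 10.82
ee_pos: [0.5656, -0.0669, 0.035]
eef_rot: [3.141, -0.0, -0.069]
force: [-2.0, -6.0, 4.3]
grip_width: 0.0137
grip_force: 32.2
```

```bash
python3 d.py .566 -.066 .033 -.15
```

```text
t 10.825 [ 0.5656 -0.0669  0.035 ] [ 3.1414e+00 -2.0000e-04 -6.9200e-02] F [-1.95 -6.01  4.26] M [-1.051  0.521 -0.417] w 0.0137 32.219168432056904 [-0.18  0.49  1.6  -0.    1.05  1.46]
roll 0.0808 then tool shift at target yaw [ 0.0002 -0.0009  0.002 ]
```

Knob 3's moment holds steady at about 0.4 N m over 0.2 rad with the grip width unchanged, so it is the loose one. I continue to about an eighth of a turn.

{"name": "move_arm", "arguments": {"increments": [[0, 0, 0, -0.04], [0, 0, 0, -0.04], [0, 0, 0, -0.04], [0, 0, 0, -0.04]]}}

```text
time_s: 11.32
ee_pos: [0.5656, -0.0669, 0.035]
eef_rot: [3.141, -0.0, 0.091]
force: [-3.6, -5.3, 3.1]
grip_width: 0.0135
grip_force: 32.2
```

```bash
python3 d.py .566 -.066 .033 -.15
```

```text
t 11.325 [ 0.5656 -0.0669  0.035 ] [ 3.1413e+00 -1.0000e-04  9.1500e-02] F [-3.61 -5.28  3.15] M [-1.193  0.482 -0.352] w 0.0135 32.21695901826024 [-0.18  0.49  1.6  -0.    1.05  1.3 ]
roll 0.2415 then tool shift at target yaw [ 0.0002 -0.0009  0.002 ]
```

{"name": "move_arm", "arguments": {"increments": [[0, 0, 0, -0.04], [0, 0, 0, -0.04], [0, 0, 0, -0.04], [0, 0, 0, -0.04], [0, 0, 0, -0.04], [0, 0, 0, -0.04], [0, 0, 0, -0.04], [0, 0, 0, -0.04], [0, 0, 0, 0], [0, 0, 0, 0]]}}

```text
time_s: 12.58
ee_pos: [0.5657, -0.067, 0.035]
eef_rot: [3.141, -0.0, 0.41]
force: [-2.1, -6.5, 3.2]
grip_width: 0.0136
grip_force: 32.1
```

```bash
python3 d.py .566 -.066 .033 -.15
```

```text
t 12.575 [ 0.5657 -0.067   0.035 ] [ 3.141e+00 -1.000e-04  4.103e-01] F [-2.14 -6.49  3.22] M [-1.358  0.449 -0.264] w 0.0136 32.13041927665472 [-0.18  0.49  1.6  -0.    1.05  0.98]
roll 0.5603 then tool shift at target yaw [ 0.0002 -0.0011  0.002 ]
```

{"name": "move_arm", "arguments": {"increments": [[0, 0, 0, 0], [0, 0, 0, 0], [0, 0, 0, 0], [0, 0, -0.03, 0], [0, 0, -0.04, 0], [0, 0, -0.04, 0], [0, 0, 0, 0]], "grip": 0.6, "force": 5}}

```text
time_s: 13.45
ee_pos: [0.5669, -0.0668, 0.1479]
eef_rot: [3.139, -0.004, 0.41]
force: [0.8, -0.5, -0.2]
grip_width: 0.0562
grip_force: 0.0
```

```bash
python3 - <<'E'
from h import *
for n in('top','side'):
    s=cams.camera(n); cv2.imwrite(f'pics/{n}5.png',s)
    for q,z in (('marker_mid',.055),('hole_3',.028)):
        for D in nets.mark_of(n,q)[:3]: print(n,q,D['conf'],np.round(D['centre'],1),at(n,D['centre'],z).round(4))
    for D in nets.search_frame(n,'marker')[:2]: print(n,D)
a=cv2.imread('pics/top5.png')[215:260,375:425];b=cv2.imread('pics/side5.png')[165:215,340:390]
c=np.zeros((400,800,3),np.uint8);c[:360,:400]=cv2.resize(a,(400,360),interpolation=0);c[:,400:]=cv2.resize(b,(400,400),interpolation=0)
def mk(n,x0,y0,dx,p,col): 
    u=(proj(n,p)-[x0,y0]+.5)*8; cv2.circle(c,(int(u[0])+dx,int(u[1])),3,col,-1)
for z,col in((.034,(0,0,255)),(.08,(0,255,0))):
    mk('top',375,215,0,(.468,-.334,z),col);mk('side',340,165,400,(.468,-.334,z),col)
cv2.imwrite('pics/c5.png',c)
E
```

```text
top marker_mid 0.42 [399.3 236.5] [ 0.467  -0.3269  0.055 ]
top hole_3 0.91 [270.  219.8] [0.5174 0.0649 0.028 ]
top hole_3 0.9 [234.1 214.7] [0.5327 0.1766 0.028 ]
top hole_3 0.66 [274.  202.1] [0.5728 0.053  0.028 ]
top {'extent': [208.2, 164.4, 335.4, 233.9], 'conf': 0.7}
top {'extent': [393.5, 232.4, 402.4, 244.3], 'conf': 0.65}
side marker_mid 0.57 [359.8 190.7] [ 0.4667 -0.3201  0.055 ]
side hole_3 0.86 [304.  225.7] [ 0.5012 -0.0596  0.028 ]
side hole_3 0.57 [239.9 257. ] [0.536  0.1776 0.028 ]
side hole_3 0.55 [279.1 241.1] [0.5045 0.0521 0.028 ]
side {'extent': [354.6, 183.6, 365.7, 201.3], 'conf': 0.66}
```

View pics/c5.png

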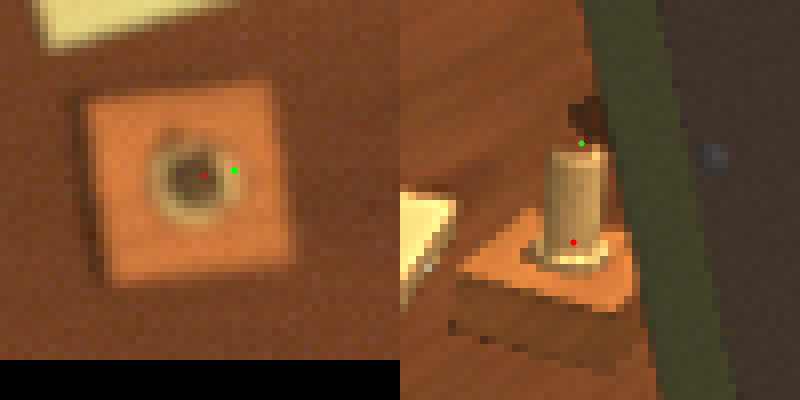

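{"name": "move_arm", "arguments": {"increments": [[-0.0246, 0.0251, 0, 0], [-0.0246, 0.0251, 0, 0], [-0.0246, 0.0251, 0, 0], [-0.0246, 0.0251, 0, 0], [-0.0246, 0.0251, 0, 0], [-0.0246, 0.0251, 0, 0], [-0.0246, 0.0251, 0, 0], [-0.0246, 0.0251, 0, 0], [0, 0, 0, 0], [0, 0, 0, 0]]}}

```text
time_s: 15.1
ee_pos: [0.4652, -0.3287, 0.1447]
eef_rot: [-3.141, 0.0, 0.41]
force: [0.8, 0.3, -0.4]
grip_width: 0.0562
grip_force: 0.0
```

```bash
python3 d.py .4665 -.330 .013 .41; python3 - <<'E'
from h import *
s=cams.camera('side'); cv2.imwrite('pics/side6.png',s)
c=cv2.resize(s[120:220,320:420],(600,600),interpolation=0)
t=telemetry.get_obs()['ee_pos']
for p in (t+[0,0,.03],[t[0],t[1],.08]):
    u=(proj('side',p)-[320,120]+.5)*6; cv2.circle(c,(int(u[0]),int(u[1])),3,(0,255,0),-1)
cv2.imwrite('pics/c6.png',c)
t3=cams.camera('top')
for q in('hole_3',):
  for D in nets.mark_of('top',q)[:5]: print(q,D['conf'],np.round(D['centre'],1),at('top',D['centre'],.028).round(4))
cv2.imwrite('pics/top6.png',t3)
E
```

```text
t 15.1 [ 0.4652 -0.3287  0.1447] [-3.141e+00  1.000e-04  4.098e-01] F [ 0.82  0.34 -0.35] M [-0.038 -0.009 -0.004] w 0.0562 0.0 [-0.68  0.37  1.5   0.    1.27  0.48]
roll -0.0002 then tool shift at target yaw [0.0007 0.0017 0.1317]
hole_3 0.91 [233.5 216.8] [0.5261 0.1783 0.028 ]
hole_3 0.82 [307.9 227.4] [ 0.4946 -0.0525  0.028 ]
hole_3 0.77 [269.5 222.3] [0.5097 0.0663 0.028 ]
```

View pics/c6.png

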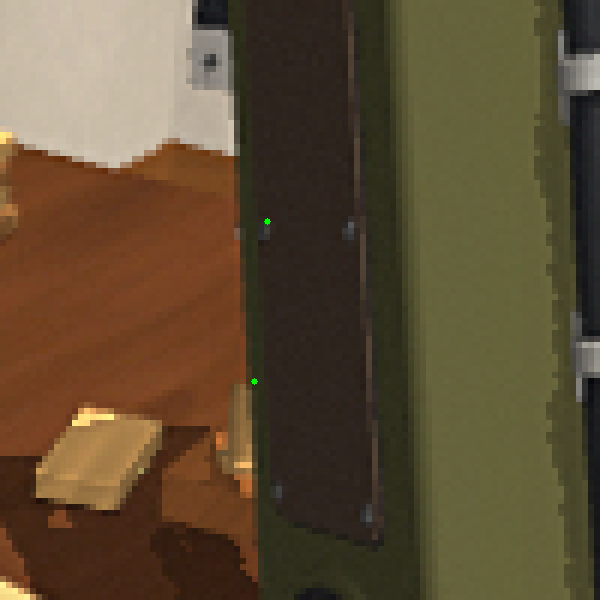

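The arm hides most of it, but the marker's left edge at (230,420) puts its axis near x=252, which agrees with the predicted 254. I descend and close gently.

{"name": "move_arm", "arguments": {"increments": [[0, 0.001, 0.04, 0], [0, 0, 0.04, 0], [0, 0, 0.025, 0], [0, 0, 0.015, 0], [0, 0, 0.011, 0], [0, 0, 0, 0]]}}

```text
time_s: 16.0
ee_pos: [0.4655, -0.33, 0.0138]
eef_rot: [-3.141, 0.0, 0.41]
force: [-0.0, 0.7, -0.3]
grip_width: 0.0565
grip_force: 0.0
```

{"name": "move_arm", "arguments": {"increments": [[0, 0, 0, 0], [0, 0, 0, 0], [0, 0, 0, 0], [0, 0, 0, 0]], "grip": 0, "force": 6}}

```text
time_s: 16.5
ee_pos: [0.4656, -0.3303, 0.0142]
eef_rot: [3.141, -0.0, 0.41]
force: [-0.0, 1.1, 1.8]
grip_width: 0.0237
grip_force: 6.0
```

```bash
python3 d.py .4665 -.330 .013 .41
```

```text
t 16.5 [ 0.4656 -0.3303  0.0142] [ 3.1412e+00 -2.0000e-04  4.0980e-01] F [-0.03  1.08  1.85] M [0.118 0.073 0.004] w 0.0237 6.000215167841816 [-0.68  0.53  1.61 -0.    1.01  0.48]
roll -0.0002 then tool shift at target yaw [0.001  0.0001 0.0012]
```

{"name": "move_arm", "arguments": {"increments": [[0, 0, 0, 0], [0, 0, 0, 0], [0, 0, 0, 0.174], [0, 0, 0, 0.174], [0, 0, 0, 0.174], [0, 0, 0, 0.174], [0, 0, 0, 0.174], [0, 0, 0, 0.174], [0, 0, 0, 0.174], [0, 0, 0, 0.174], [0, 0, 0, 0.174], [0, 0, 0, 0]], "grip": 0.5}}

```text
time_s: 18.0
ee_pos: [0.4655, -0.3301, 0.0139]
eef_rot: [3.142, 0.0, -1.155]
force: [0.0, -0.3, -0.5]
grip_width: 0.047
grip_force: 0.0
```

{"name": "move_arm", "arguments": {"increments": [[0, 0, 0, 0], [0, 0, 0, 0], [0, 0, 0, 0], [0, 0, 0, 0]], "grip": 0, "force": 6}}

```text
time_s: 18.5
ee_pos: [0.4655, -0.3302, 0.014]
eef_rot: [-3.142, 0.0, -1.156]
force: [-1.0, -0.9, 0.2]
grip_width: 0.0241
grip_force: 6.0
```

```bash
python3 d.py .4665 -.330 .013 -1.156
```

```text
t 18.5 [ 0.4655 -0.3302  0.014 ] [-3.1416  0.     -1.1557] F [-0.97 -0.85  0.16] M [0.088 0.033 0.025] w 0.0241 5.999847367202165 [-0.68  0.53  1.61  0.    1.01  2.05]
roll 0.0003 then tool shift at target yaw [ 0.0003 -0.001   0.001 ]
```

{"name": "move_arm", "arguments": {"increments": [[0, 0, 0, 0], [0, 0, 0, 0], [0, 0, -0.01, 0], [0, 0, -0.02, 0], [0, 0, -0.025, 0], [0, 0, -0.025, 0], [0, 0, 0, 0]], "grip": 0, "force": 20}}

```text
time_s: 19.38
ee_pos: [0.4663, -0.3308, 0.096]
eef_rot: [-3.14, -0.003, -1.156]
force: [-0.5, 0.6, -1.0]
grip_width: 0.0235
grip_force: 20.0
```

{"name": "move_arm", "arguments": {"increments": [[-0.0242, -0.0135, 0, 0], [-0.0242, -0.0135, 0, 0], [-0.0242, -0.0135, 0, 0], [-0.0242, -0.0135, 0, 0], [-0.0242, -0.0135, 0, 0], [-0.0242, -0.0135, 0, 0], [-0.0242, -0.0135, 0, 0], [-0.0242, -0.0135, 0, 0], [-0.0242, -0.0135, 0, 0], [-0.0242, -0.0135, 0, 0], [0, 0, 0, 0], [0, 0, 0, 0]]}}

```text
time_s: 20.88
ee_pos: [0.4913, -0.0547, 0.0935]
eef_rot: [3.141, 0.0, -1.156]
force: [0.8, 0.2, -0.6]
grip_width: 0.0235
grip_force: 20.0
```

```bash
python3 d.py .492 -.0545 .014 -1.156; python3 - <<'E'
from h import *
s=cams.camera('side'); cv2.imwrite('pics/side7.png',s)
c=cv2.resize(s[180:255,260:360],(800,600),interpolation=0)
t=telemetry.get_obs()['ee_pos']
for p,k in ((t+[0,0,-.004],(0,255,0)),([.492,-.0545,.028],(0,0,255))):
    u=(proj('side',p)-[260,180]+.5)*8; cv2.circle(c,(int(u[0]),int(u[1])),3,k,-1)
cv2.imwrite('pics/c7.png',c)
E
```

```text
t 20.875 [ 0.4913 -0.0547  0.0935] [ 3.1409e+00  3.0000e-04 -1.1561e+00] F [ 0.82  0.17 -0.61] M [ 0.104 -0.039  0.002] w 0.0235 19.99952913756715 [-0.18  0.26  1.77 -0.    1.11  2.54]
roll -0.0001 then tool shift at target yaw [ 0.0001 -0.0007  0.0795]
```

View pics/c7.png

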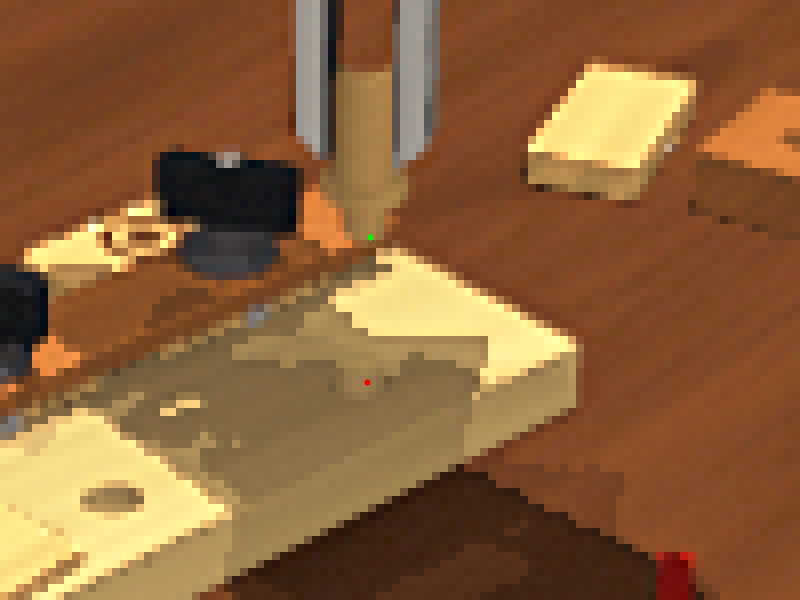

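The foot (about (367,235)) stands over hole 3 (about (363,380)), and the hole is roughly 1 mm to the left. I turn slightly back from the last joint's limit, correct the offset and lower.

{"name": "move_arm", "arguments": {"increments": [[0, 0, 0, -0.1], [-0.0002, -0.0011, 0.02, 0], [0, 0, 0.02, 0], [0, 0, 0.015, 0], [0, 0, 0.008, 0], [0, 0, 0.004, 0], [0, 0, 0, 0]]}}

```text
time_s: 21.8
ee_pos: [0.4925, -0.0537, 0.0271]
eef_rot: [-3.141, -0.0, -1.056]
force: [-0.2, -0.3, -1.2]
grip_width: 0.0236
grip_force: 20.0
```

```bash
python3 d.py .492 -.0545 .014 -1.056
```

```text
t 21.8 [ 0.4925 -0.0537  0.0271] [-3.1414e+00 -1.0000e-04 -1.0563e+00] F [-0.21 -0.28 -1.17] M [ 0.032 -0.066  0.007] w 0.0236 19.99965209310176 [-0.18  0.36  1.82  0.    0.96  2.44]
roll -0.0003 then tool shift at target yaw [0.0005 0.0009 0.0131]
```

{"name": "move_arm", "arguments": {"increments": [[0, 0, 0.004, 0], [0, 0, 0.004, 0], [0, 0, 0.003, 0], [0, 0, 0.0015, 0], [0, 0, 0, 0]]}}

```text
time_s: 22.42
ee_pos: [0.4924, -0.0536, 0.0144]
eef_rot: [3.141, 0.0, -1.056]
force: [0.1, 0.9, -0.4]
grip_width: 0.0235
grip_force: 20.0
```

```bash
python3 d.py .492 -.0545 .014 -1.056
```

```text
t 22.425 [ 0.4924 -0.0536  0.0144] [ 3.1415e+00  1.0000e-04 -1.0562e+00] F [ 0.07  0.86 -0.36] M [ 0.043 -0.032  0.015] w 0.0235 19.999605850316584 [-0.18  0.38  1.82 -0.    0.93  2.44]
roll -0.0002 then tool shift at target yaw [0.0006 0.0008 0.0004]
```

{"name": "move_arm", "arguments": {"increments": [[0, 0, 0.001, 0], [0, 0, 0.0005, 0], [0, 0, 0, 0]]}}

```text
time_s: 22.8
ee_pos: [0.4926, -0.0536, 0.0138]
eef_rot: [-3.141, -0.0, -1.056]
force: [-5.3, -0.1, 11.1]
grip_width: 0.0236
grip_force: 20.0
```

{"name": "move_arm", "arguments": {"increments": [[0, 0, 0, 0], [0, 0, 0, 0], [0, 0, 0, 0], [0, 0, 0, 0], [0, 0, -0.02, 0], [0, 0, -0.03, 0], [0, 0, -0.04, 0], [0, 0, -0.04, 0], [0, 0, 0, 0]], "grip": 0.45, "force": 5}}

```text
time_s: 23.92
ee_pos: [0.4937, -0.0538, 0.1456]
eef_rot: [-3.138, -0.003, -1.056]
force: [0.0, -0.3, -0.9]
grip_width: 0.0421
grip_force: 0.0
```

```bash
python3 d.py .492 -.0545 .014 -1.056; python3 - <<'E'
from h import *
s=cams.camera('side')
c=cv2.resize(s[180:255,260:360],(800,600),interpolation=0)
for p,k in (([.4924,-.0537,.034],(0,0,255)),([.4924,-.0537,.08],(0,255,0))):
    u=(proj('side',p)-[260,180]+.5)*8; cv2.circle(c,(int(u[0]),int(u[1])),3,k,-1)
cv2.imwrite('pics/c8.png',c)
E
```

```text
t 23.925 [ 0.4937 -0.0538  0.1456] [-3.1377 -0.0032 -1.0562] F [ 0.02 -0.25 -0.86] M [ 0.094 -0.068  0.016] w 0.0421 0.0 [-0.18  0.21  1.71  0.    1.22  2.44]
roll -0.0002 then tool shift at target yaw [-0.0002  0.0018  0.1316]
```

View pics/c8.png

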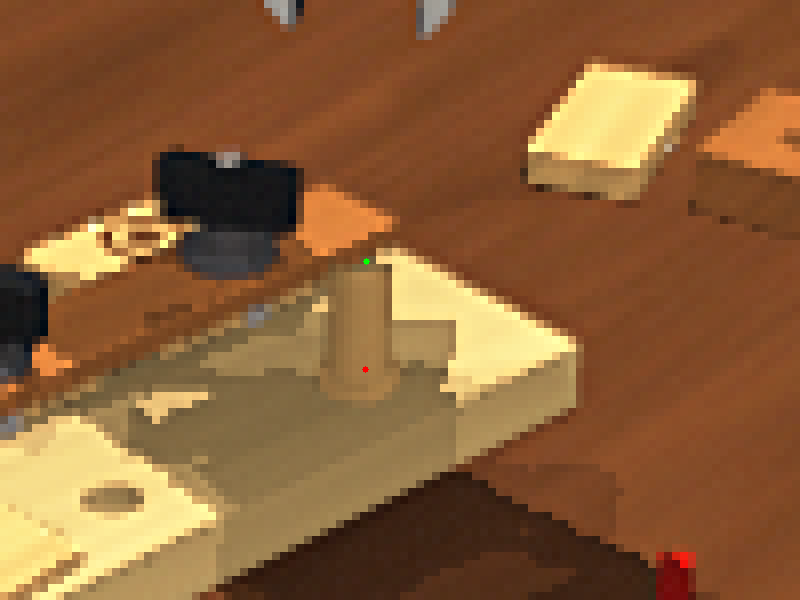

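The marker stands upright at about (362,330) with its collar on the plate, and an 11 N seating contact was felt. Knob 3's bar is visibly turned and the gripper is clear, so I hand in.

```bash
python3 -c "
from h import *
print(hand_in())"
```

```text
the job is handed in; nothing more can be done
None
```

I handed the job in at about 24 s: the loose knob was the right-hand one (knob_3), turned about 0.7 rad anticlockwise at a steady 0.4 N m or so, and the marker is fully home in its hole, released; the other two knobs were never touched, and no verdict came back.

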